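Seat a relay-lens tube in the sprung V cradle and hold it there

ROBOT

A 6-joint arm with a two-finger parallel gripper is mounted at the origin on the work surface. World frame = base frame: x ahead of the robot, y to its left, z up, the work surface at z = 0. Lengths are in m, angles in rad, forces in N, time in s.
With the tool pointing down it reaches from about 0.425 to 0.925 m from the base axis. Payload 12.5 kg.
Tool frame: the origin (TCP) lies on the front face of the gripper's body, between the roots of the fingers; the fingertips stand 73 mm ahead of it and the grasp point (between the pads) lies bot.pinch_z ahead of it (bot.pinch_z is the distance from the TCP to the grasp point, in m); z points along the fingers, y is the line along which they close (so a half turn about z gives the same grasp; the last joint's range is limited). The gripper opens to 85 mm and grips with 20 to 120 N. Pads are 22 mm wide; open, the fingers measure 114 mm over their backs; the gripper's body (76 mm by 85 mm) begins 54 mm behind the grasp point. The pads swing forward as they close: fully open they stand 13 mm farther back than shut.
Start: joints at [1.158, 0.491, 1.559, -0, 1.092, -0.106], TCP at [0.189, 0.596, 0.304] pointing down, gripper open.
Joint ranges: [-3.1, 3.1], [-0.84, 2.19], [0.05, 2.79], [-1.13, 4.28], [0.06, 2.93], [-2.69, 2.69]. Speed limits (rad/s): [2.22, 2.22, 2.79, 3.14, 3.14, 3.14].

INTERFACE

Orientations are given as a 3x3 rotation matrix whose columns are the frame's x, y, z axes.
In Python, from plant import bot, claw, sensors, viewer, ticket gives the robot as it stands. Calls block until the motion is done:
- bot.move_ptp(position, orientation): joint-space move of the TCP to a pose.
- bot.move_straight(position, ori=None, rate=0.15, until_force=None): straight line of the TCP; ori=None keeps the orientation; rate is the mean speed in m/s. With until_force (N) it stops when the force on the tool has changed by that much, and returns True; else False.
- bot.move_j(angles): joint-space move.
- claw.grip(opening, squeeze=None): opening from 0.0 (shut) to 1.0 (fully open); squeeze is the grip in N (None keeps the last); returns when the fingers have stopped.
- bot.wait(seconds).
- bot.solve_ik(position, orientation): joint angles nearest the present ones, or None.
- sensors.read_state(): the state.
- viewer.grab_frame(name): name is "scene" or "top" or "wrist"; returns a dict with "img" (400x640x3 uint8, red, green, blue), "intrinsics" (3x3 intrinsics, pixels), "extrinsics" (4x4, takes a point from camera to world coordinates); the wrist camera has in their place "tool_from_camera" (4x4, takes a point from camera to tool coordinates, whose origin is the TCP and whose axes are the flange's). Camera axes: x right, y down, z forward; pixel columns grow to the right and rows downward; lengths in m; the calibration is good to about 2 mm. The wrist camera is an equidistant fisheye: a pixel r from the principal point sees the ray r / f radians off the axis. A picture is of the moment at which its call begins: read the wrist's pose just before it. There is no depth.
A pose or a line that the arm cannot do raises bot.Unreachable and nothing moves.
- ticket.sign_off(): hands the job in; it is judged then, once.
The state is a dict: "clock": time; "joint_positions": joint angles; "dq": joint speeds; "joint_efforts": joint torques, N m; "position": TCP position; "orientation": TCP orientation; "force": force on the tool from outside, world axes, zero at the start; "wrist_torque": the same for the moment, N m; "gripper_width": opening from 0.0 (shut) to 1.0 (fully open); "grasp_force": force on a finger pad.
Only numpy, scipy, OpenCV 4.12 (cv2) and the standard library are available. Lean on these libraries where they do the work, as an engineer would, in place of code of your own. Each camera call takes 0.05 s, during which the arm holds its last target. There are 200 camera calls.

TASK

Lift the microscope's relay-lens tube off its plastic rest and lay it in the V of the sprung aluminium cradle, lengthwise, with its end pushed up against the steel end stop (feel for it). Then press the tube down so that it bears on both sides of the V and the cradle sinks about 5 mm, half of its travel, and finish like that: still holding the tube down and against the stop, with no letting go. Do not press on the cradle itself, and leave the oil bottle, the eyepiece and the slide box where they are.

Things in the scene. Friction and masses are not known exactly. Their poses are not given: they have to be found in the camera images.
- tube: the relay-lens tube: a plain dark metal cylinder, 36 mm in diameter, 150 mm long, 0.2 to 0.36 kg, glass at both ends, either end may go to the stop. Origin at its middle on the axis; its x axis runs along the tube, level. It starts lying in the rest, axis 46 mm above the table
- rest: the low grey plastic rest, fixed, 130 x 80 mm, two small V supports at x = +-50 mm (each 12 mm thick in x; 88 mm free between them, floor 8 mm high), tops 43 mm high. Origin on the table under its middle, x along the tube lying in it
- fixture: the fixed grey base plate of the V fixture, 220 mm along x (from -98 to +122 mm) by 90 mm, 12 mm thick. Origin on the table under the middle of the cradle; x along the V, towards the end stop; z up
- seat (a point): point on the cradle (it moves with it), midway along the V, where the axis of a seated tube runs: 76 mm above the table while the cradle is up. x along the V towards the stop, y to the flank_left side. The cradle has two V supports, each 20 mm thick in x, centred at x = +-52 mm from here, open upwards (90 degree V), 60 mm wide in y, their tops 3 mm below this point; between them 84 mm are free for fingers, with the cradle's floor 42 mm below this point
- flank_left: the +y sloping side of the V (on both supports), part of the cradle; origin at the seat point
- flank_right: the -y sloping side of the V (on both supports), part of the cradle; origin at the seat point
- cradle (a joint): how far the sprung cradle has sunk, m: 0 up, 0.010 bottomed. Straight down, stiffness 1 N/mm; it stays up under the tube's weight alone; pushing it 5 mm down with the tube takes about 6 to 10 N on the tube. The cradle also gives sideways (along its y, 1 N/mm, up to 4 mm either way, springing back to the middle), so the V centres itself on a tube held a little to one side; its flanks are slippery white plastic (sliding the tube along the V while pressing takes up to about 3 N)
- stop: the fixed end stop, an upright steel block 36 mm wide in y, 15 mm thick, from the base plate to 10 mm above the origin. Origin at the middle of the face that the tube's end meets, 76 mm above the table; x points away from the tube, along the V. It is clamped somewhere from 72 to 88 mm beyond the seat point
- oil: bystander: small amber bottle, 28 mm in diameter, 62 mm high; origin under its middle
- eyepiece: bystander: eyepiece standing on the table, 38 mm in diameter, 42 mm high; origin under its middle
- slidebox: bystander: flat closed grey slide box, 90 x 170 x 30 mm; origin under its middle
Not all that is in view belongs to the job. Leave any green look-alike of the tube alone. Of the things shaped like the fixture, the grey one is meant.

How it is judged:
By the outcome, as a careful person would: the job done as asked, in the order asked, and still so for the second after the job is handed in, while the arm keeps its last pose, push and grip.
It also fails if it takes over 40 s, if anything falls off the work surface, if the arm or the gripper's body presses on something with over 40 N, if the wrist force passes 120 N, or if a joint passes its speed limit or range.

## Working session

There is one attempt and no reset: what is moved stays moved. The work goes in short steps, each a Python script; the robot and the scene stay as the last script left them, time stands still between calls to the robot, and variables do not carry over. Pictures are saved under pics/ and viewed, at most 10 in all, crops included, and the job is handed in when it is done.

```bash
ls; mkdir -p pics; python3 - <<'E'
from plant import bot,claw,sensors,viewer,ticket
import cv2,pickle
s=sensors.read_state();print(s["clock"],s["position"],s["force"],bot.pinch_z);print(s["orientation"])
d={}
for n in("scene","top","wrist"):
    f=viewer.grab_frame(n);d[n]=f;cv2.imwrite(f"pics/{n}0.png",f["img"][:,:,::-1])
    for k in f:
        if k!="img":print(n,k,f[k])
pickle.dump(d,open("f0.pkl","wb"))
E
```

```text
pics
0.0 [0.18866478 0.59568359 0.30332299] [ 0.20217345 -0.00279284  0.44160422] 0.0539
[[-9.53306699e-01  3.02003518e-01 -4.60928513e-04]
 [ 3.02003839e-01  9.53306178e-01 -1.00580046e-03]
 [ 1.35650721e-04 -1.09803850e-03 -9.99999388e-01]]
scene intrinsics [[409.65612024   0.         317.99424086]
 [  0.         409.65612024 206.33178279]
 [  0.           0.           1.        ]]
scene extrinsics [[ 0.80669925  0.32067493 -0.49639088  0.98644072]
 [ 0.590949   -0.44334283  0.67396321 -0.4901053 ]
 [-0.00394823 -0.83702731 -0.54714686  0.57936248]
 [ 0.          0.          0.          1.        ]]
top intrinsics [[398.67250146   0.         327.98835945]
 [  0.         398.67250146 199.56419203]
 [  0.           0.           1.        ]]
top extrinsics [[-0.00981116 -0.9960977   0.0877104   0.44992912]
 [-0.99963316  0.0075558  -0.02600893  0.13091662]
 [ 0.02524471 -0.0879334  -0.99580642  1.03243427]
 [ 0.          0.          0.          1.        ]]
wrist intrinsics [[309.70691629   0.         316.5478877 ]
 [  0.         309.70691629 204.23464976]
 [  0.           0.           1.        ]]
wrist tool_from_camera [[ 2.69737725e-04 -9.56531839e-01 -2.91627789e-01  7.43057062e-02]
 [ 9.99999945e-01  2.02156687e-04  2.61869428e-04  2.36476458e-04]
 [-1.91531938e-04 -2.91627844e-01  9.56531842e-01 -6.96837080e-02]
 [ 0.00000000e+00  0.00000000e+00  0.00000000e+00  1.00000000e+00]]
```

View pics/top0.png

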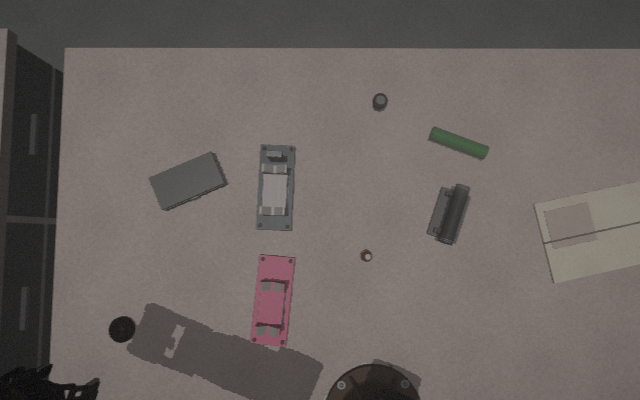

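View pics/scene0.png

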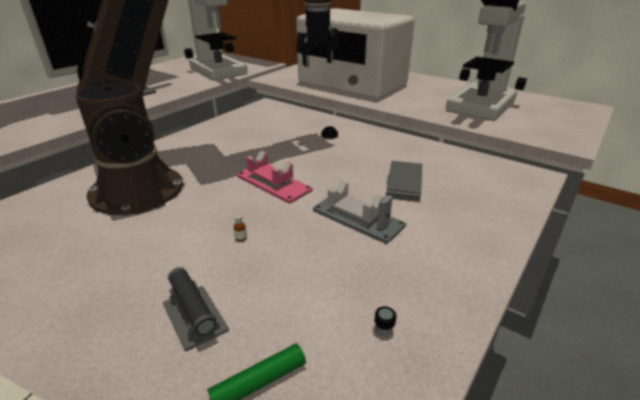

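The top view shows the tube on its rest at about (452,213) and the grey fixture at (276,187), with its stop at the upper (+x) end, about (275,154). The oil is at (366,256), the eyepiece at (380,101) and the slide box at (188,181). Next I'll zoom in on the tube and the fixture.

```bash
python3 - <<'E'
import cv2,pickle,numpy as np
d=pickle.load(open("f0.pkl","rb"));im=d["top"]["img"][:,:,::-1]
a=cv2.resize(im[175:255,420:480],None,fx=7,fy=7,interpolation=cv2.INTER_CUBIC)[:560]
b=cv2.resize(im[138:238,250:302],None,fx=5.6,fy=5.6,interpolation=cv2.INTER_CUBIC)
c=np.hstack([a,b[:560]]);c=cv2.convertScaleAbs(c,alpha=1.8)
print(c.shape);cv2.imwrite("pics/crop1.png",c)
E
```

```text
(560, 711, 3)
```

View pics/crop1.png

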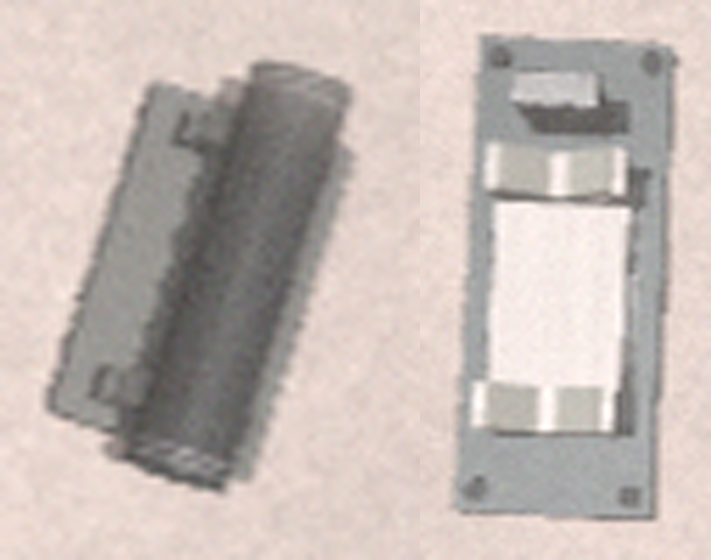

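The crop shows the tube's outline corners at (255,65), (352,95), (225,490) and (120,455), and the base plate's corners at (480,38), (678,45), (655,518) and (458,512). The bright V supports are clear, with the stop beyond the upper one.

```bash
cat > h.py <<'E'
import numpy as np,cv2
def ray(f,uv,z):
    K=np.array(f["intrinsics"]);T=np.array(f["extrinsics"])
    uv=np.atleast_2d(uv).astype(float)
    r=np.c_[uv,np.ones(len(uv))]@np.linalg.inv(K).T@T[:3,:3].T
    o=T[:3,3];return o+r*((z-o[2])/r[:,2])[:,None]
def proj(f,P):
    T=np.linalg.inv(np.array(f["extrinsics"]));c=np.atleast_2d(P)@T[:3,:3].T+T[:3,3]
    p=c@np.array(f["intrinsics"]).T;return p[:,:2]/p[:,2:]
def wpix(f,pos,R,P):  # world -> fisheye pixel
    M=np.eye(4);M[:3,:3]=R;M[:3,3]=pos
    T=np.linalg.inv(M@np.array(f["tool_from_camera"]))
    c=np.atleast_2d(P)@T[:3,:3].T+T[:3,3];h=np.hypot(c[:,0],c[:,1]);a=np.arctan2(h,c[:,2])
    K=np.array(f["intrinsics"]);return np.c_[K[0,2]+K[0,0]*a*c[:,0]/h,K[1,2]+K[1,1]*a*c[:,1]/h]
def wray(f,pos,R,uv,z):
    K=np.array(f["intrinsics"]);uv=np.atleast_2d(uv).astype(float)
    x=(uv-K[:2,2])/K[0,0];a=np.linalg.norm(x,axis=1)
    c=np.c_[x*(np.sin(a)/a)[:,None],np.cos(a)]
    M=np.eye(4);M[:3,:3]=R;M[:3,3]=pos;M=M@np.array(f["tool_from_camera"])
    r=c@M[:3,:3].T;o=M[:3,3];return o+r*((z-o[2])/r[:,2])[:,None]
E
python3 - <<'E'
import pickle;from h import *
d=pickle.load(open("f0.pkl","rb"));t=d["top"];np.set_printoptions(precision=4,suppress=True)
q=ray(t,np.array([[255,65],[352,95],[225,490],[120,455]])/7+[420,175],.046);print(q)
c=q.mean(0);u=(q[0]+q[1]-q[2]-q[3])[:2];print("tube",c,np.degrees(np.arctan2(u[1],u[0])),np.linalg.norm(u)/2,np.linalg.norm(q[0]-q[1]))
p=ray(t,(np.array([[480,38],[678,45],[655,518],[458,512]])-[420,0])/5.6+[250,138],.012);print(p)
c=p.mean(0);u=(p[0]+p[1]-p[2]-p[3])[:2];L=np.linalg.norm(u)/2;u/=np.linalg.norm(u)
print("plate",c,np.degrees(np.arctan2(u[1],u[0])),L,np.linalg.norm(p[0]-p[1]),"fixture origin",c[:2]-.012*u)
# supports top corners
s=ray(t,(np.array([[490,143],[628,148],[475,382],[615,388]])-[420,0])/5.6+[250,138],.073);print("supports",s)
v=ray(t,(np.array([[511,103],[603,107],[513,75],[600,75]])-[420,0])/5.6+[250,138],.086);print("stop",v)
o=c[:2]-.012*u;n=np.array([-u[1],u[0]])
for P in np.r_[s,v]:print((P[:2]-o)@u,(P[:2]-o)@n)
for n_,f,z in(("top",t,.003),):pass
E
```

```text
[[ 0.5729 -0.2182  0.046 ]
 [ 0.5618 -0.2529  0.046 ]
 [ 0.4214 -0.2016  0.046 ]
 [ 0.4341 -0.1646  0.046 ]]
tube [ 0.4976 -0.2093  0.046 ] -20.575273668089064 0.14914127622289405 0.03643846506410692
[[0.6836 0.2772 0.012 ]
 [0.6799 0.1858 0.012 ]
 [0.4614 0.1968 0.012 ]
 [0.465  0.2861 0.012 ]]
plate [0.5725 0.2365 0.012 ] -2.608064274697245 0.21879434117888155 0.09150655364833249 fixture origin [0.5605 0.237 ]
supports [[0.6234 0.2639 0.073 ]
 [0.6209 0.2043 0.073 ]
 [0.5196 0.2699 0.073 ]
 [0.5166 0.2099 0.073 ]]
stop [[0.6383 0.2532 0.086 ]
 [0.6364 0.214  0.086 ]
 [0.6505 0.2524 0.086 ]
 [0.6503 0.2152 0.086 ]]
0.06160514557220688 0.029737150511505946
0.061812574836811136 -0.02995880946422215
-0.042299809286369394 0.030946246954238747
-0.042634076756411024 -0.02905220592761441
0.0770084269251933 0.019749204076691895
0.07687205364140584 -0.01958341381735028
0.08919274680077345 0.0194949790595209
0.09071871174304812 -0.017665391790200338
```

The sizes check out: tube 149×36 mm, plate 219×91 mm, stop about 77 mm beyond the seat. I'll move above the tube and check it with the wrist camera.

```bash
cat >> h.py <<'E'
def down(yaw,sgn=1):  # tool x along yaw dir, z down
    u=np.array([np.cos(yaw),np.sin(yaw),0])*sgn;z=np.array([0,0,-1.]);return np.c_[u,np.cross(z,u),z]
def shot(name):
    from plant import viewer,sensors
    s=sensors.read_state();f=viewer.grab_frame("wrist");cv2.imwrite(f"pics/{name}.png",f["img"][:,:,::-1]);return f,np.array(s["position"]),np.array(s["orientation"])
E
python3 - <<'E'
from h import *;from plant import *
import pickle
np.set_printoptions(precision=4,suppress=True)
for sg in(1,-1):
    print(sg,bot.solve_ik([.4976,-.2093,.25],down(np.radians(-20.6),sg)),bot.solve_ik([.5605,.237,.25],down(np.radians(-2.6),sg)))
R=down(np.radians(-20.6),-1)
try: bot.move_ptp([.4976,-.2093,.23],R)
except Exception as e: print(e)
w=shot("w1");pickle.dump(w,open("w1.pkl","wb"))
u=np.array([np.cos(np.radians(-20.6)),np.sin(np.radians(-20.6)),0]);n=np.array([-u[1],u[0],0]);c=np.array([.4976,-.2093,.046])
print(w[1],sensors.read_state()["clock"]);print(wpix(w[0],w[1],w[2],[c+a*u+b*n for a in(.075,-.075) for b in(.018,-.018)]))
E
```

```text
1 [-0.5205  0.4355  1.8297 -0.      0.8764  1.4098] [ 0.2915  0.5245  1.6603 -0.      0.9568  1.9077]
-1 [-0.5205  0.4355  1.8297 -0.      0.8764 -1.7318] [ 0.2915  0.5245  1.6603 -0.      0.9568 -1.2339]
[ 0.4979 -0.2088  0.2301] 3.2333
[[334.6085 277.1702]
 [296.4294 277.1176]
 [337.8202 111.8173]
 [293.2924 111.7961]]
```

View pics/w1.png

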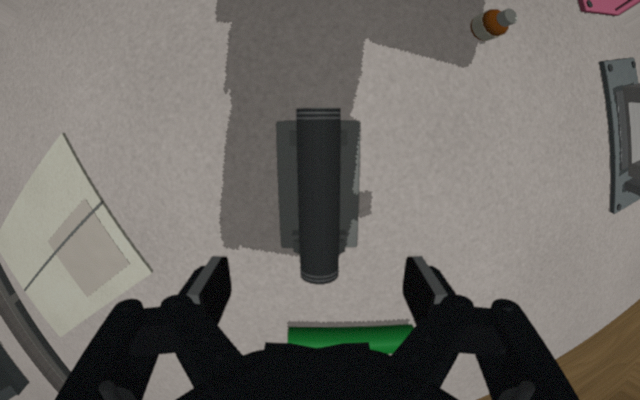

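In the wrist view the tube spans columns 297–341 at row 112 and 301–339 at row 277. That is about 4 px (3 mm) off the prediction, so I'll refine and grasp.

```bash
python3 - <<'E'
from h import *;from plant import *
import pickle
np.set_printoptions(precision=4,suppress=True)
f,p,R=pickle.load(open("w1.pkl","rb"))
P=wray(f,p,R,[[319,110.5],[320.2,277.5]],.046);d=P[1]-P[0];yaw=np.arctan2(d[1],d[0])
print(P,P.mean(0),np.degrees(yaw),np.linalg.norm(d))
c=P.mean(0)
if np.hypot(*(c[:2]-[.4976,-.2093]))>.008: raise SystemExit("check")
c[:2]=.75*c[:2]+.25*np.array([.4976,-.2093])
R=down(yaw,-1)
z=.046+bot.pinch_z
bot.move_straight([c[0],c[1],z+.03],R,rate=.12)
print(bot.move_straight([c[0],c[1],z],rate=.06,until_force=8))
claw.grip(0.0,40)
s=sensors.read_state();print(s["position"],s["force"],s["gripper_width"],s["grasp_force"])
bot.move_straight([c[0],c[1],z+.10],rate=.12)
s=sensors.read_state();print(s["clock"],s["position"],s["force"],s["wrist_torque"],s["gripper_width"],s["grasp_force"])
pickle.dump(shot("w2"),open("w2.pkl","wb"))
t=viewer.grab_frame("scene")["img"];cv2.imwrite("pics/s2.png",t[:,:,::-1])
E
```

```text
[[ 0.4275 -0.18    0.046 ]
 [ 0.5696 -0.2317  0.046 ]] [ 0.4986 -0.2058  0.046 ] -19.9817986642667 0.15124640512886633
False
[ 0.4983 -0.207   0.1003] [-2.8909 -3.1225  5.0033] 0.41070657060459287 39.44253623485565
6.3667 [ 0.4981 -0.2065  0.1993] [ 0.0782  0.2193 -2.7752] [ 0.031  -0.049  -0.0001] 0.4073285148466482 40.04034161567688
```

View pics/w2.png

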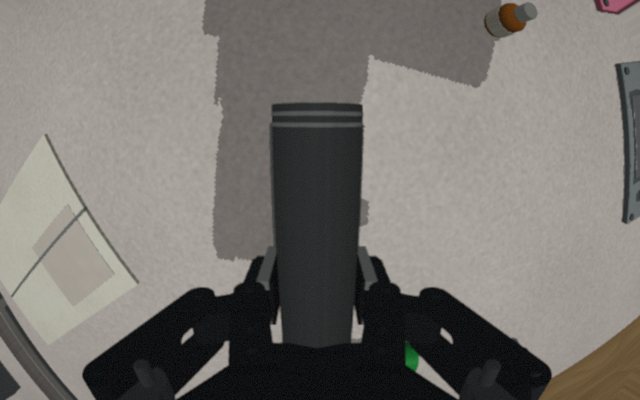

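The tube is held squarely, with its near end at row 104 and columns 272–362. Next I'll compute the tube's pose in the tool, then hover beside the fixture to refine its pose with the wrist camera, held high enough that the V is not hidden.

```bash
python3 - <<'E'
from h import *;from plant import *
import pickle
np.set_printoptions(precision=4,suppress=True)
f,p,R=pickle.load(open("w2.pkl","rb"))
P=wray(f,p,R,[[272.5,108],[362.5,108],[275,220],[359.5,220],[317.5,104],[317.5,124]],p[2]-bot.pinch_z)
print("tool xyz",(P-p)@R)
P=wray(f,p,R,[[317.5,104]],p[2]-bot.pinch_z+.018);print((P-p)@R)
yaw=np.radians(-2.6);u=np.array([np.cos(yaw),np.sin(yaw),0]);o=np.array([.5605,.237,0])
Rn=down(yaw,-1)
q=o-.03*u;
bot.move_ptp([q[0],q[1],.24],Rn)
w=shot("w3");pickle.dump(w,open("w3.pkl","wb"));print(w[1],sensors.read_state()["clock"],sensors.read_state()["force"])
f,p,R=w;n=np.array([-u[1],u[0],0])
L=[o+a*u+b*n+[0,0,z] for a,b,z in((-.098,.045,.012),(-.098,-.045,.012),(-.062,.03,.073),(-.062,-.03,.073))]
print(wpix(f,p,R,L))
E
```

```text
tool xyz [[ 0.0764 -0.0172  0.054 ]
 [ 0.0764  0.0184  0.054 ]
 [ 0.0296 -0.0175  0.0539]
 [ 0.0296  0.0186  0.0539]
 [ 0.0777  0.0006  0.054 ]
 [ 0.0698  0.0006  0.054 ]]
[[0.0772 0.0006 0.036 ]]
[0.5308 0.2375 0.2399] 8.1583 [ 0.1967 -0.0728 -3.4813]
[[364.2124 119.3576]
 [270.074  119.4149]
 [355.9035 167.0499]
 [278.763  167.1086]]
```

View pics/w3.png

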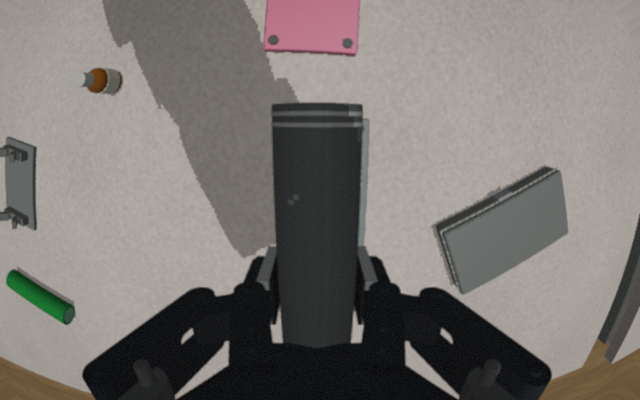

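The plate's edge corner shows at (368,119) against a predicted (364,119). That is about 4 mm in +y, the same top-to-wrist bias I saw on the tube. I'll hover beside the fixture so the tube, V and stop all appear in one close view.

```bash
python3 - <<'E'
from h import *;from plant import *
import pickle
np.set_printoptions(precision=4,suppress=True)
yaw=np.radians(-2.6);u=np.array([np.cos(yaw),np.sin(yaw),0]);n=np.array([-u[1],u[0],0]);o=np.array([.5605,.237,0])
q=o+.03*u-.10*n
bot.move_straight([q[0],q[1],.21],rate=.15)
w=shot("w4");pickle.dump(w,open("w4.pkl","wb"));print(w[1],sensors.read_state()["clock"])
f,p,R=w
L=[o+a*u+b*n+[0,0,z] for a,b,z in((-.098,.045,.012),(-.098,-.045,.012),(-.062,.03,.073),(-.062,-.03,.073),(.062,.03,.073),(.042,.03,.073),(.077,.018,.086),(.077,-.018,.086))]
print(wpix(f,p,R,L))
c=f["img"][80:400,270:590,::-1];cv2.imwrite("pics/w4c.png",cv2.convertScaleAbs(cv2.resize(c,(600,600),interpolation=cv2.INTER_CUBIC),alpha=1.5))
E
```

```text
[0.5857 0.1362 0.2102] 9.1583
[[472.906   64.2385]
 [379.8392  53.6143]
 [492.9065  99.2387]
 [418.7193  90.7157]
 [474.3263 255.0431]
 [478.7124 232.45  ]
 [464.7779 279.7827]
 [423.3961 282.803 ]]
```

View pics/w4c.png

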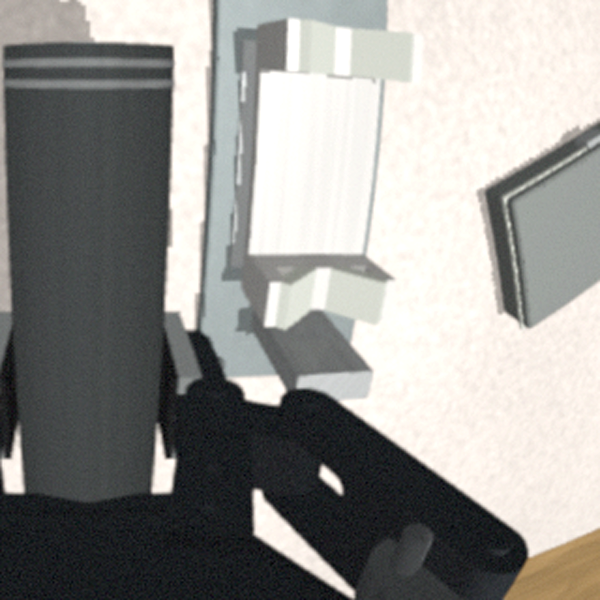

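In this crop, back support is at rows 18–80: left top corner (286,18), right (416,33), V-bottom strip centre (343,50). Front support's right corners are (388,280) and (376,324), and the stop's top is at (283–370, 372–398).

```bash
python3 - <<'E'
from h import *
import pickle
np.set_printoptions(precision=4,suppress=True)
f,p,R=pickle.load(open("w4.pkl","rb"))
yaw=np.radians(-2.6);u=np.array([np.cos(yaw),np.sin(yaw),0]);n=np.array([-u[1],u[0],0]);o=np.array([.5605,.237,0])
for nm,x,y,z in(("backL -62,-30",286,18,.073),("backR -62,30",416,33,.073),("backRinner -42,30",412,82,.073),("Vbot -62,0",345,22,.054),("Vbot -42,0",341,76,.054),("frontR 42,30",388,280,.073),("frontR 62,30",376,324,.073),("frontL 62,-30",266,324,.073),("frontL white inner edge 62,-22.5",281,325,.073),("plateL -45",210,180,.012),("plateR 45",383,100,.012),("stop far L",298,398,.086),("stop nearL ~77,-18",286,380,.086),("stop nearR 77,18",371,371,.086),("tube end L",5,48,.156),("tube end R",172,48,.156)):
    P=wray(f,p,R,[[270+x/1.875,80+y/1.875]],z)[0]
    print(nm,np.round([(P-o)@u*1e3,(P-o)@n*1e3],1))
E
```

```text
backL -62,-30 [-63.  -27.2]
backR -62,30 [-63.1  29. ]
backRinner -42,30 [-43.4  28.1]
Vbot -62,0 [-65.5   5.6]
Vbot -42,0 [-42.9   4.6]
frontR 42,30 [39.3 27.7]
frontR 62,30 [59.7 25.8]
frontL 62,-30 [ 57.4 -26.3]
frontL white inner edge 62,-22.5 [ 58.1 -19.6]
plateL -45 [ 10.7 -40.7]
plateR 45 [-32.5  48.7]
stop far L [ 86.1 -11.8]
stop nearL ~77,-18 [ 76.8 -18.7]
stop nearR 77,18 [75.4 20.5]
tube end L [ -47.6 -116.7]
tube end R [-47.6 -81.5]
```

All views agree with the fixture frame to within a few mm laterally, and force feedback on the compliant V will settle that. Descending now with the tube end about 8 mm short of the stop, and feeling in steps.

```bash
cat >> h.py <<'E'
yawf=np.radians(-2.9);u=np.array([np.cos(yawf),np.sin(yawf),0]);n=np.array([-u[1],u[0],0]);o=np.array([.5605,.237,0])
def rd(t=.1):
    from plant import bot,sensors
    F=[];M=[]
    bot.wait(t)
    for _ in range(4):
        bot.wait(.015);s=sensors.read_state();F.append(s["force"]);M.append(s["wrist_torque"])
    F=np.mean(F,0);M=np.mean(M,0);P=np.array(s["position"])-o
    return np.round([P@u*1e3,P@n*1e3,P[2]*1e3,F@u,F@n,F[2],M@u,M@n,M[2],s["clock"]],2)
E
python3 - <<'E'
from h import *;from plant import *
np.set_printoptions(precision=2,suppress=True)
R=down(yawf,-1)
def go(a,b,z,r): q=o+a*u+b*n;bot.move_straight([q[0],q[1],z],R,rate=r)
print("cols: x y z | Fx Fy Fz | Mx My Mz | t")
go(-.005,.0015,.20,.2);go(-.005,.0015,.137,.1);print(rd(.2))
for z in(.133,.131,.130,.129):
    go(-.005,.0015,z,.02);r=rd();print(r)
    if r[5]>1: break
E
```

```text
cols: x y z | Fx Fy Fz | Mx My Mz | t
[ -4.9    1.57 137.51   0.52  -0.19  -2.14  -0.02  -0.    -0.    10.9 ]
[ -4.99   1.52 133.    -0.03   0.09  -2.41   0.02  -0.01   0.    11.42]
[ -4.91   1.61 131.05   0.96   2.14  -0.84   0.3   -0.15   0.01  11.83]
[ -4.87   1.57 130.22   0.58   2.73   3.2    0.34  -0.13   0.02  12.25]
```

Contact is at z≈130.5 mm as expected. The V pushes the tube towards +y by 2.7 N, so I'll shift by about 2.7 mm.

```bash
python3 - <<'E'
from h import *;from plant import *
np.set_printoptions(precision=2,suppress=True)
R=down(yawf,-1)
def go(a,b,z,r): q=o+a*u+b*n;bot.move_straight([q[0],q[1],z],R,rate=r)
b=.0015
for z,db in((.1312,.0025),(.130,0),(.130,None),(.1295,None)):
    if db is None: db=np.clip(r[4]/1000,-.002,.002)
    b+=db
    go(-.005,b,z,.02);r=rd();print(round(b,4),z,r)
E
```

```text
0.004 0.1312 [ -5.17   3.86 130.92  -0.13   0.46  -2.28   0.02  -0.01  -0.    12.71]
0.004 0.13 [ -4.97   4.02 130.24  -1.37   0.17   2.78   0.05   0.17   0.11  13.12]
0.0042 0.13 [ -4.96   4.17 130.04  -0.98  -0.21   2.84   0.03   0.18   0.1   13.54]
0.004 0.1295 [ -4.98   3.98 129.52  -1.28  -0.28   3.8    0.04   0.14   0.09  13.96]
```

Lateral force is now zero at b = 4 mm. Next I'll trim yaw slightly (Mz +0.1), ease to light contact, and slide to feel for the stop.

```bash
python3 - <<'E'
from h import *;from plant import *
np.set_printoptions(precision=2,suppress=True)
R=down(np.radians(-2.6),-1);b=.004
def go(a,b,z,r,**k): q=o+a*u+b*n;return bot.move_straight([q[0],q[1],z],R,rate=r,**k)
go(-.005,b,.1303,.02);print(rd())
hit=go(.016,b,.1303,.02,until_force=5);r=rd();print(hit,r)
E
```

```text
[ -4.99   3.99 130.31  -0.56   0.39   2.77   0.01   0.08  -0.14  14.38]
True [  2.46   4.01 130.08   2.1    0.33   2.83   0.02  -0.29  -0.12  15.09]
```

It hit at x=+2.5 mm, so the tube end is about 76–77 mm from the seat, which matches the 77 mm stop estimate. It rebounded slightly, so I'll creep forward in steps to a steady push (yaw set to −2.77°).

```bash
python3 - <<'E'
from h import *;from plant import *
np.set_printoptions(precision=2,suppress=True)
R=down(np.radians(-2.77),-1);b=.004
def go(a,b,z,r,**k): q=o+a*u+b*n;return bot.move_straight([q[0],q[1],z],R,rate=r,**k)
a=.0025
for i in range(8):
    go(a,b,.1303,.02);r=rd(.08);print(a,r)
    if r[3]<-6: break
    a+=.0005
E
```

```text
0.0025 [  2.43   4.   130.24  -0.38   0.58   1.71   0.1    0.08  -0.02  15.49]
0.003 [  2.52   4.01 130.22  -5.37   0.88   3.52   0.2    0.79  -0.04  15.89]
0.0035 [  2.59   4.01 130.18  -7.76   0.69   4.98   0.21   1.18  -0.02  16.29]
```

Steady stop contact. I'll ease the push to about 5 N, then press down to about 5 mm sink.

```bash
python3 - <<'E'
from h import *;from plant import *
np.set_printoptions(precision=2,suppress=True)
R=down(np.radians(-2.77),-1);b=.004
def go(a,b,z,r,**k): q=o+a*u+b*n;return bot.move_straight([q[0],q[1],z],R,rate=r,**k)
for z in(.1300,.129,.128,.127,.126):
    go(.003,b,z,.02);r=rd(.08);print(z,r)
    if r[5]>13: break
E
```

```text
0.13 [  2.51   4.   130.05  -5.86   0.72   4.84   0.14   0.86  -0.01  16.69]
0.129 [  2.51   4.   129.08  -6.02   0.75   5.06   0.11   0.88  -0.02  17.09]
0.128 [  2.54   4.   128.17  -6.34   0.62   6.39   0.09   0.91   0.01  17.49]
0.127 [  2.52   4.   127.24  -6.3    0.26   7.65   0.07   0.98  -0.    17.89]
0.126 [  2.52   4.02 126.36  -6.62   0.88   8.05   0.04   1.03   0.    18.29]
```

Sink is progressing at about 1 N/mm, but My≈1.0 N·m exceeds the 0.36 explained by the stop push. The load is on the rear support, so the tube is slightly nose-up. I'll pitch the tool nose-down about the grasp point until the moment balances.

```bash
cat >> h.py <<'E'
from scipy.spatial.transform import Rotation as Ro
def gop(a,b,z,deg,r=.02):  # pivot about grasp point; z = TCP height equivalent when upright
    from plant import bot
    R=Ro.from_rotvec(n*np.radians(deg)).as_matrix()@down(np.radians(-2.77),-1)
    g=o+a*u+b*n+[0,0,z-.0543];bot.move_straight(g-.0543*R[:,2],R,rate=r)
E
python3 - <<'E'
from h import *
np.set_printoptions(precision=2,suppress=True)
for d in(.3,.6,.9,1.2,1.5):
    gop(.003,.004,.126,d);r=rd(.08);ex=r[7]+.054*r[3];print(d,r,"excess",round(ex,2))
    if ex<.2:break
E
```

```text
0.3 [  2.81   4.01 126.35  -6.89   0.38   8.59   0.05   1.01   0.02  18.69] excess 0.64
0.6 [  3.09   4.03 126.36  -6.7    0.7    8.13   0.06   0.94   0.01  19.09] excess 0.58
0.9 [  3.37   3.99 126.38  -7.26   0.24   8.26   0.03   0.92  -0.03  19.49] excess 0.53
1.2 [  3.65   4.02 126.37  -6.69  -0.06   8.12  -0.01   0.92  -0.01  19.89] excess 0.56
1.5 [  3.93   4.02 126.38  -7.42  -0.14   8.43   0.04   0.87  -0.01  20.29] excess 0.47
```

Fz barely changed with pitch. The lateral data (Mx/Fy≈0.14 m) shows the moment is referenced about 14 cm above the tube, so the push alone explains My and the tube was already level. I'll go back to a 0.4° pitch and finish the press.

```bash
python3 - <<'E'
from h import *;from plant import *
np.set_printoptions(precision=2,suppress=True)
for z,d in((.126,.9),(.126,.4),(.1252,.4),(.1246,.4)):
    gop(.0031,.004,z,d);r=rd(.08);print(z,d,r,"excess",round(r[7]+.14*r[3],2))
s=sensors.read_state();print(s["gripper_width"],s["grasp_force"])
for k in("scene","wrist"):
    cv2.imwrite(f"pics/{k}5.png",viewer.grab_frame(k)["img"][:,:,::-1])
a=cv2.imread("pics/scene5.png")[150:260,290:430];b=cv2.imread("pics/wrist5.png")
a=cv2.resize(a,None,fx=3.2,fy=3.2,interpolation=cv2.INTER_CUBIC);b=b[60:320,180:460]
b=cv2.resize(b,(379,352));cv2.imwrite("pics/c5.png",cv2.convertScaleAbs(np.hstack([a,b][:2]) if a.shape[0]==352 else a,alpha=1.6))
E
```

```text
0.126 0.9 [  3.38   4.   126.36  -7.18   0.5    8.4    0.04   1.01  -0.03  20.69] excess 0.0
0.126 0.4 [  2.9    4.02 126.35  -7.45   0.44   8.71   0.07   1.02   0.    21.09] excess -0.02
0.1252 0.4 [  2.93   4.03 125.68  -7.62   0.1    9.7    0.07   1.14  -0.03  21.49] excess 0.07
0.1246 0.4 [  2.92   4.06 125.19  -7.91   0.47  10.46   0.03   1.14  -0.02  21.89] excess 0.03
0.4076377430548226 41.301156878471375
```

View pics/c5.png

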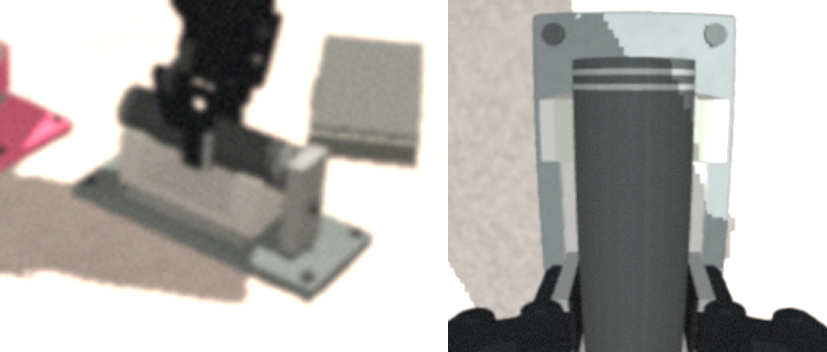

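The wrist picture shows the tube lying centred between both white flanks, parallel to the plate. The scene picture shows its end against the steel stop, level. The readings are steady: sink about 5.1 mm, 10 N down, 8 N on the stop and about 0 N sideways. Handing in.

```bash
python3 - <<'E'
from plant import ticket
print(ticket.sign_off())
E
```

```text
the job is handed in; nothing more can be done
None
```

I handed the job in at about 22 s with the tube still gripped in the V, its end held against the stop with about 8 N and the cradle pressed down about 5 mm (5.1 to 5.7 mm by arm height). The verdict was not shown.

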